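# Free the pawl and lower the ratchet hold-down onto a heel block

## Task

Press the red thumb tab of the bench hold-down all the way down, so that its pawl swings free of the ratchet teeth, then push the raised arm down by its black cross grip until its pad presses firmly on the heel block lying on the base, and take the hand away, leaving the arm down. Only press and push with the fingertips or the outside of the fingers, gripping nothing: do not lift the arm any higher, leave the heel block where it lies, and do not disturb the tin, the spool or the cork block.

Things in the scene. Friction and masses are not known exactly. Their poses are not given: they have to be found in the camera images.
- press_stand: Grey base of a bench hold-down, screwed to the bench, yaw within 0.4 rad. Plate 110 mm in x, y -105 to +130 mm, 12 mm thick. Origin on the bench top, z up. Its own +y end carries pawl and tab; the arm's grip is over its -y end. Arm pivot axis: parallel to x at y +30, z 70 mm; pawl pivot axis: parallel to x at y +98, z 88 mm. Posts at the pivots are 86 and 100 mm high.
- press_arm (a joint): Elevation of the blue arm above level, rad: 0.72 to 0.78 at the start, 0 = level, pad on the 24 mm heel block. Swings in the stand's y-z plane, points from the pivot to -y. Stiff pivot: stays where left; pushing it down takes about 4 to 6 N at the grip. With the pawl engaged the teeth stop it at about 0.70. Stops at -0.07 (no block below) and 0.95.
- handle (a point): Centre of the black round cross grip at the end of the arm: a cylinder 26 mm in diameter and 76 mm long, parallel to the stand's x, 170 mm from the arm's pivot axis. Moves with the arm: 70 mm above the bench when the arm is level, about 185 mm when raised.
- pad: Black rubber pressing pad, 42 mm in diameter, under the arm, 100 mm from the arm's pivot axis; it can tip 0.12 rad to lie flat on the work. Origin: centre of its lower face.
- pawl (a joint): Angle of the steel pawl with its red thumb tab, rad: 0 = engaged in the teeth (start), 0.40 = fully free (stop). Grows as the tab is pressed down. Its pivot is stiff, with no spring: pressing the tab takes about 6 N all the way, and it stays where it is left. The hook clears the teeth above about 0.16.
- tab (a point): Centre of the upper face of the red thumb tab, a flat plate 36 mm (stand's x) by 34 mm (y), 46 mm beyond the pawl's pivot towards the stand's +y, about 96 mm above the bench; it goes down 18 mm until the pawl's stop. Nothing stands above it.
- heel: Black and brown stacked leather heel block, 62 x 66 mm, 24 mm high, loose on the stand's base plate below the pad. Origin: centre of its underside.
- wax_tin: Bystander: round white tin, 76 mm in diameter, 52 mm high, behind the stand. Origin: centre of its underside.
- spool: Bystander: grey spool of cream thread, 44 mm in diameter, 60 mm high, upright behind the stand. Origin: centre of its underside.
- cork: Bystander: brown cork sanding block, 56 x 86 mm, 34 mm high, in front of the stand (robot side). Origin: centre of its underside.
Mind the look-alikes: they are no part of the job. Leave any orange look-alike of the heel alone.

How it is judged (in metres and radians):
On the way, in this order (a step that is already met when the one before it is completed fails the run):
1. the tab is pressed and the pawl is free while the arm is still raised (value of joint pawl above 0.25 rad and value of joint press_arm above 0.6 rad), for 0.1 s.
2. the arm is down and its pad presses on the heel block with more than 3 N (value of joint press_arm below 0.05 rad and contact force between pad and heel above 3 N), for 0.1 s.
At the end, for the whole second after the job is handed in: The pawl is still free (over 0.25 rad), the arm is down within 0.05 rad of level, with the heel block flat on the base under the pad (centres within 30 mm) (value of joint pawl above 0.25 rad and value of joint press_arm between -0.045 and 0.05 rad and z of heel in the frame of press_stand below 0.018 m and horizontal distance between pad and heel below 0.03 m); the robot touches nothing.
It fails at once if the arm is lifted above where it stood (value of joint press_arm above 0.84 rad).
It fails at once if the heel block is shifted by more than 20 mm or lifted (distance of heel from where it was at the start of the episode above 0.02 m or z of heel in the frame of press_stand above 0.022 m).
It fails at once if a bystander is moved by more than 20 mm (distance of any of wax_tin, spool, cork from where it was at the start of the episode above 0.02 m).
It fails at once if the cross grip or the tab is taken between the fingers instead of being pushed (distance between the grasp point and handle below 0.02 m or distance between the grasp point and tab below 0.012 m).
It also fails if it takes over 43 s, if anything falls off the work surface, if the arm or the gripper's body presses on something with over 40 N, if the wrist force passes 120 N, or if a joint passes its speed limit or range.

## Robot

A 6-joint arm with a two-finger parallel gripper is mounted at the origin on a cart in front of the work surface, level with it; the furniture and walls round the work are solid. World frame = base frame: x ahead of the robot, y to its left, z up, the work surface at z = 0. Lengths are in mm, angles in rad, forces in N, time in s.
With the tool pointing down it reaches from about 300 to 775 mm from the base axis. Payload 14.6 kg.
Tool frame: the origin (TCP) lies at the very end of the fingers, on their centre line; the grasp point (between the pads) lies manip.grasp_offset behind it (manip.grasp_offset is the distance from the TCP to the grasp point, in mm); z points along the fingers, y is the direction in which the jaws open and shut (so a half turn about z gives the same grasp; the last joint's range is limited). The gripper opens to 94 mm and grips with 3 to 60 N. Pads are 16 mm wide; open, the fingers measure 119 mm over their backs; the gripper's body (75 mm by 177 mm) begins 78 mm behind the grasp point.
Start: joints at [-1.188, 0.3, 1.521, -0, 1.321, -0.067], TCP at [239.124, -495.287, 205.446] pointing down, gripper open.
Joint ranges: [-3.03, 3.03], [-0.79, 2.21], [0.23, 2.52], [-1.04, 4.18], [0, 3.07], [-2.55, 2.55]. Speed limits (rad/s): [2.22, 2.22, 2.57, 3.14, 3.14, 3.14].

## Interface

Orientations are given as [roll, pitch, yaw] about the fixed x, y, z axes, in that order (R = Rz(yaw) Ry(pitch) Rx(roll)).
In Python, from cell import manip gives the robot as it stands.
- The arm moves only by the tool send_rows, never from a script. Its argument "commands" is a list of rows, each a list of 2 entries, a list of its own where there are three numbers: the shift along the tool's x, y, z in m, then the turn about the tool's z in rad. A call has exactly 8 rows; each row is the pose to reach, as a shift and turn from the pose commanded when the call began, along the tool's axes at that moment; what a row does not reach only later rows make up. A row lasts 1/12 s, in which the tool goes at most 41.7 mm and 7.16 degrees, less where a joint would pass 70% of its speed; a pose out of reach is approached as far as the arm can. A call with a gripper value outside its range is refused whole. "hand" is the closure, from -1 (fully open) to 1 (shut), so that 0 is half open, set as the call begins (left out, the last holds). The fingers move at their own pace and stop on an object; "force" is the grip in N (left out, the last holds). Time passes only in rows, so rows that repeat a pose let the fingers close, or fill a call up. It gives the time, the measured TCP pose, the force and the opening at its end, in the units of the state.
- manip.read_state(): the state, without advancing time (a new reading comes with each control period).
- manip.camera(name): name is "scene" or "top" or "wrist"; returns the picture (420x560x3 uint8, red, green, blue); there is no depth.
- manip.camera_model(name): a dict with "K" (3x3 intrinsics, pixels), "eye" and "attitude" of the camera in the world; the wrist camera has in their place "mount" (4x4, takes a point from camera to tool coordinates, whose origin is the TCP and whose axes are the flange's). Camera axes: x right, y down, z forward; pixel columns grow to the right and rows downward; lengths in mm; the calibration is good to about 2 mm. The wrist camera is an equidistant fisheye: a pixel r from the principal point sees the ray r / f radians off the axis. A picture is of the moment at which its call begins: read the wrist's pose just before it. camera_model takes no time and is no camera call.
- manip.sign_off(): hands the job in, once; it reports no verdict.
The state is a dict: "clock": time; "joints": joint angles; "qd": joint speeds; "effort": joint torques, N m; "eef_pos": TCP position; "eef_rot": TCP orientation; "wrist_force": force on the tool from outside, world axes, zero at the start; "moment": the same for the moment, N m; "finger_gap": finger opening in mm.
Only numpy, scipy, OpenCV 4.12 (cv2) and the standard library are available. Lean on these libraries where they do the work, as an engineer would, in place of code of your own. Each camera call takes 0.05 s, during which the arm holds its last target.

## Working session

There is one attempt and no reset: what is moved stays moved. The work goes in short steps, Python scripts to look and compute and a tool call to move; the robot and the scene stay as the last step left them, time stands still between calls to the robot, and variables do not carry over. Pictures are saved under pics/ and viewed, and the job is handed in when it is done.

Besides the shell and the picture viewer there is one more tool, called after "Emit:" as name([rows], argument=value, ...), one row to a line, values as JSON. send_rows: Moves the arm, as the interface text tells. Its arguments: {"type":"object","properties":{"commands":{"type":"array","items":{"type":"array"}},"hand":{"type":"number"},"force":{"type":"number"}},"required":["commands"]}

```bash
mkdir -p pics
python3 - <<'E'
from cell import manip
import cv2
for n in ["scene","top"]:
    im=manip.camera(n); cv2.imwrite(f"pics/{n}0.png",im[:,:,::-1])
    m=manip.camera_model(n); print(n,m)
print(manip.camera_model("wrist"),manip.grasp_offset)
print(manip.read_state())
E
```

```text
scene {'K': array([[420.44775274,   0.        , 278.28367298],
       [  0.        , 420.44775274, 211.5784894 ],
       [  0.        ,   0.        ,   1.        ]]), 'eye': array([191.38170397, 619.48845524, 488.10676332]), 'attitude': array([-2.06093433,  0.01162421, -2.64151423])}
top {'K': array([[513.14140667,   0.        , 279.5775867 ],
       [  0.        , 513.14140667, 206.6940757 ],
       [  0.        ,   0.        ,   1.        ]]), 'eye': array([ 394.61985277,  -33.36275748, 1139.09245772]), 'attitude': array([-2.99949444e+00,  1.60632275e-03, -1.54932002e+00])}
{'K': array([[325.1922621 ,   0.        , 275.07421342],
       [  0.        , 325.1922621 , 215.01179643],
       [  0.        ,   0.        ,   1.        ]]), 'mount': array([[ 9.70439154e-05, -9.60631878e-01, -2.77824381e-01,
         8.08773931e+01],
       [ 9.99999995e-01,  8.99938221e-05,  3.81283336e-05,
        -1.10457252e+00],
       [-1.16248148e-05, -2.77824383e-01,  9.60631882e-01,
        -1.78596106e+02],
       [ 0.00000000e+00,  0.00000000e+00,  0.00000000e+00,
         1.00000000e+00]])} 18.8
{'clock': 0.1, 'joints': array([-1.18760729e+00,  3.00394366e-01,  1.52150007e+00, -3.01938407e-05,
        1.32068799e+00, -6.66105580e-02]), 'qd': array([-6.63877013e-04, -7.29333044e-05, -2.00171974e-03, -6.84717926e-04,
       -2.65419868e-04,  3.81077466e-04]), 'effort': array([ 2.43536333e-04, -5.32644403e+01, -3.53283119e+01,  7.09220138e-02,
        2.34943052e-02, -4.18724460e-05]), 'eef_pos': array([ 239.03240715, -495.09181187,  204.96268548]), 'eef_rot': array([-3.14060313e+00, -3.66984984e-05,  4.49807060e-01]), 'wrist_force': array([-0.35636899, -0.15230777,  0.49143089]), 'moment': array([ 0.07396972, -0.02454985, -0.0055066 ]), 'finger_gap': 93.96036174718098}
```

View pics/scene0.png

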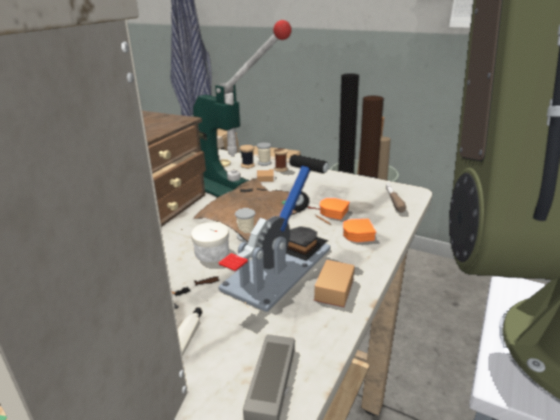

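View pics/top0.png

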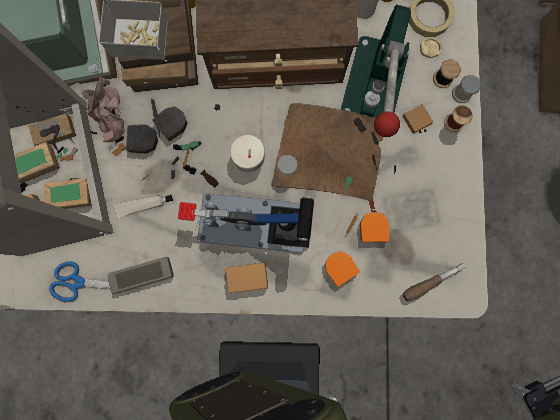

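```bash
cat > h.py <<'E'
import numpy as np, cv2
from cell import manip
from scipy.spatial.transform import Rotation as R
def ray(n,u,v):
    m=manip.camera_model(n);K=m["K"]
    a=np.array(m["attitude"])
    Rm=R.from_euler("xyz",a).as_matrix()
    d=Rm@np.linalg.inv(K)@np.array([u,v,1.]); return np.array(m["eye"]),d
def onz(n,u,v,z):
    e,d=ray(n,u,v); return e+d*(z-e[2])/d[2]
def tri(u1,v1,u2,v2):
    e1,d1=ray("top",u1,v1);e2,d2=ray("scene",u2,v2)
    A=np.c_[d1,-d2];s=np.linalg.lstsq(A,e2-e1,rcond=None)[0]
    p,q=e1+s[0]*d1,e2+s[1]*d2
    return (p+q)/2,np.linalg.norm(p-q)
E
python3 - <<'E'
from h import *
t=cv2.imread("pics/top0.png");s=cv2.imread("pics/scene0.png")
def comp(im,lo,hi,box):
    hsv=cv2.cvtColor(im,cv2.COLOR_BGR2HSV);m=cv2.inRange(hsv,lo,hi)
    k=np.zeros_like(m);k[box[1]:box[3],box[0]:box[2]]=m[box[1]:box[3],box[0]:box[2]]
    n,l,st,c=cv2.connectedComponentsWithStats(k);i=1+np.argmax(st[1:,4])
    cn=cv2.findContours((l==i).astype(np.uint8),0,1)[0][0]
    return c[i],st[i],cv2.minAreaRect(cn)
a=comp(t,(0,150,80),(6,255,255),(165,190,210,235));print("tab top",a)
b=comp(s,(0,150,80),(6,255,255),(210,240,255,280));print("tab scene",b)
print(tri(*a[0],*b[0]),onz("top",*a[0],96))
for p in cv2.boxPoints(a[2]):print(onz("top",*p,96).round(1))
a=comp(t,(0,0,0),(180,255,45),(295,190,320,250));print("grip top",a)
b=comp(s,(0,0,0),(180,255,45),(285,150,335,178));print("grip scene",b)
print(tri(*a[0],*b[0]),onz("top",*a[0],186))
for p in cv2.boxPoints(a[2]):print(onz("top",*p,190).round(1))
# cabinet corner
for p in [(112,228),(68,95),(108,235)]: print("cab",p,onz("top",*p,0).round(),onz("top",*p,300).round())
c=np.hstack([cv2.resize(t[170:300,150:350],None,fx=2.2,fy=2.2,interpolation=2),])
cv2.imwrite("pics/c_top.png",cv2.resize(t[180:260,160:330],None,fx=4.5,fy=4.5,interpolation=2))
cv2.imwrite("pics/c_scene.png",cv2.resize(s[140:310,180:370],None,fx=3.4,fy=3.4,interpolation=2))
E
```

```text
tab top (array([186.4082397 , 210.92883895]), array([178, 202,  18,  19, 267], dtype=int32), ((186.50611877441406, 210.94512939453125), (16.233436584472656, 17.00645637512207), 6.34019136428833))
tab scene (array([232.65384615, 261.69615385]), array([219, 254,  28,  16, 260], dtype=int32), ((232.6675262451172, 261.5644226074219), (24.482370376586914, 14.359163284301758), 21.037511825561523))
(array([530.86245558, 162.39954023,  95.92175581]), np.float64(0.20093476939511312)) [530.94136587 162.43559253  96.        ]
[514.9 179.9  96. ]
[550.  177.8  96. ]
[547.  144.5  96. ]
[511.9 146.7  96. ]
grip top (array([303.9787234, 221.5668693]), array([295, 198,  19,  49, 658], dtype=int32), ((302.44061279296875, 222.0940704345703), (17.413150787353516, 48.65732192993164), 5.710593223571777))
grip scene (array([306.55825243, 163.9223301 ]), array([291, 158,  31,  14, 206], dtype=int32), ((306.4117126464844, 163.64706420898438), (31.671850204467773, 8.460289001464844), 12.528807640075684))
(array([507.43096038, -73.60442701, 185.93161378]), np.float64(7.780310883645683)) [503.81135836 -75.08745325 186.        ]
[458.5 -52.2 190. ]
[549.3 -59.7 190. ]
[546.7 -92.1 190. ]
[456.  -84.3 190. ]
cab (112, 228) [502. 345.   0.] [473. 245. 300.]
cab (68, 95) [808. 468.   0.] [699. 336. 300.]
cab (108, 235) [486. 352.   0.] [462. 251. 300.]
```

View pics/c_top.png

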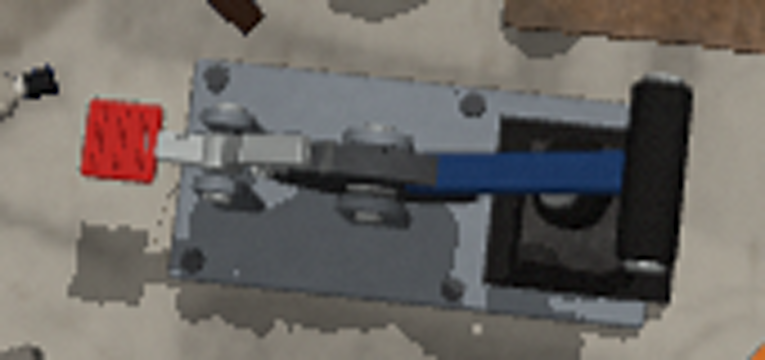

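View pics/c_scene.png

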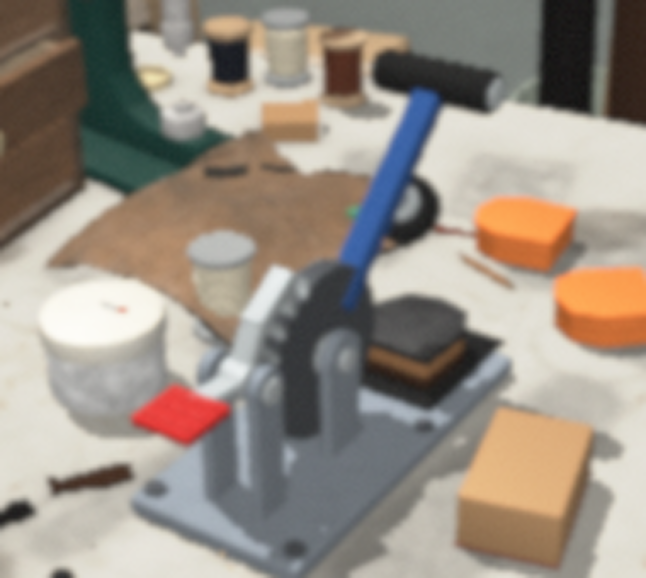

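```bash
cat >> h.py <<'E'
PSI=-0.085; O=np.array([518.7,19.0,0])
def stand(p): # stand->world
    return O+R.from_euler("z",PSI).apply(p)
def shift(target,yaw):
    s=manip.read_state(); M=R.from_euler("xyz",s["eef_rot"])
    return (M.inv().apply(np.array(target)-s["eef_pos"])/1000).round(4), round(s["eef_rot"][2]-yaw,3)
E
python3 - <<'E'
from h import *
print(stand([0,144,96]),stand([0,30-170*np.cos(.75),70+170*np.sin(.75)]))
print(shift([350,-270,290],1.2))
E
```

```text
[530.92526632 162.48011313  96.        ] [510.68675327 -75.04633953 185.8785892 ]
(array([ 0.1978, -0.1545, -0.0849]), np.float64(-0.75))
```

Emit:
send_rows([
  [[0.025, -0.019, -0.011], -0.09],
  [[0.05, -0.038, -0.022], -0.18],
  [[0.075, -0.057, -0.033], -0.28],
  [[0.1, -0.077, -0.044], -0.37],
  [[0.125, -0.096, -0.055], -0.47],
  [[0.15, -0.116, -0.066], -0.56],
  [[0.175, -0.135, -0.077], -0.65],
  [[0.2, -0.154, -0.085], -0.75],
], hand=1, force=20)

```text
clock: 0.77
eef_pos: [352.6, -268.2, 291.2]
eef_rot: [3.141, 0.0, 1.204]
wrist_force: [0.5, -0.8, 0.3]
finger_gap: 44.1
```

Run:
```python
from h import *
s=manip.read_state();print(s["clock"],s["eef_pos"],s["eef_rot"],s["finger_gap"],s["wrist_force"])
print(shift([500,-30,290],1.486))
print(shift([531,166,200],1.486))
```

```text
0.7667 [ 352.64326002 -268.21748705  291.23379994] [3.14112454e+00 1.80862432e-04 1.20390827e+00] 44.11723140074967 [ 0.5247433  -0.82294691  0.31661677]
(array([0.2752, 0.0521, 0.0012]), np.float64(-0.282))
(array([0.4693, 0.0107, 0.0912]), np.float64(-0.282))
```

Emit:
send_rows([
  [[0.034, 0.006, 0], -0.035],
  [[0.068, 0.012, 0], -0.07],
  [[0.102, 0.019, 0], -0.105],
  [[0.137, 0.026, 0], -0.14],
  [[0.172, 0.032, 0], -0.175],
  [[0.206, 0.039, 0], -0.21],
  [[0.24, 0.045, 0], -0.245],
  [[0.275, 0.052, 0.0], -0.282],
])

```text
clock: 1.43
eef_pos: [500.9, -30.5, 290.3]
eef_rot: [-3.141, 0.0, 1.484]
wrist_force: [0.2, -0.6, 1.3]
finger_gap: 0.5
```

Run:
```python
from h import *
s=manip.read_state();print(s["clock"],s["eef_pos"],s["eef_rot"],s["finger_gap"],s["wrist_force"])
print(shift(stand([0,148,125]),1.486))
```

```text
1.4333 [500.89604589 -30.5132742  290.29961728] [-3.14132541e+00  1.80117757e-05  1.48353419e+00] 0.5430315546189075 [ 0.17240086 -0.56774921  1.25140802]
(array([0.1989, 0.0131, 0.1653]), np.float64(-0.002))
```

Emit:
send_rows([
  [[0.036, 0.003, 0.0], 0],
  [[0.072, 0.005, 0.0], 0],
  [[0.108, 0.008, 0.01], 0],
  [[0.14, 0.01, 0.035], 0],
  [[0.17, 0.012, 0.065], 0],
  [[0.19, 0.013, 0.1], 0],
  [[0.199, 0.013, 0.135], 0],
  [[0.199, 0.013, 0.165], 0],
])

```text
clock: 2.1
eef_pos: [530.2, 166.7, 122.7]
eef_rot: [-3.14, 0.0, 1.484]
wrist_force: [0.5, -0.4, -0.4]
finger_gap: 0.4
```

Run:
```python
from h import *
s=manip.read_state();print(s["clock"],s["eef_pos"],s["eef_rot"],s["finger_gap"],s["wrist_force"])
print(shift(stand([0,148,96]),1.486))
for n in ["scene","wrist"]:
    im=manip.camera(n)[:,:,::-1]; cv2.imwrite(f"pics/{n}1.png",im)
```

```text
2.1 [530.17054868 166.68441416 122.73603912] [-3.13986625e+00  3.70549785e-04  1.48404300e+00] 0.41689286632859185 [ 0.54119524 -0.43748948 -0.44931853]
(array([-0.0001,  0.0012,  0.0267]), np.float64(-0.002))
```

View pics/scene1.png

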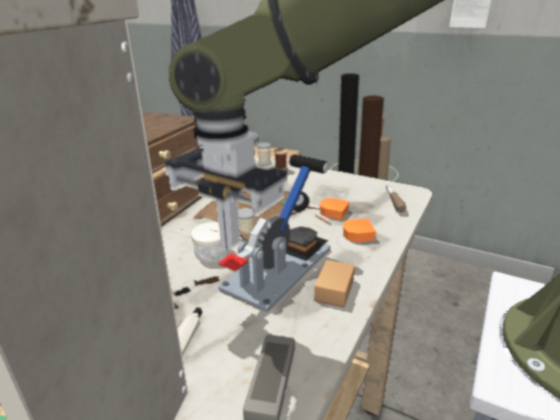

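View pics/wrist1.png

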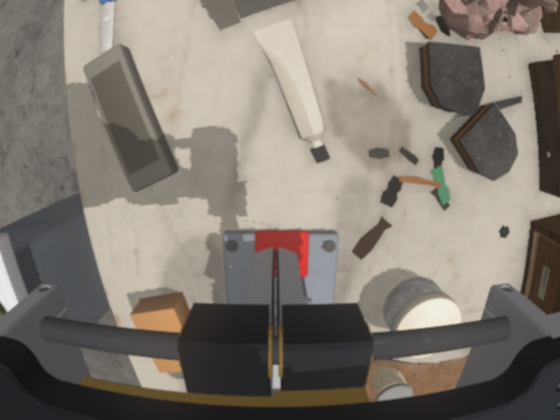

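The wrist view shows the closed fingertips over the red tab (about (280,255)), with no obstruction. I'll press next.

Emit:
send_rows([
  [[0, 0.001, 0.014], 0],
  [[0, 0.001, 0.022], 0],
  [[0, 0.001, 0.026], 0],
  [[0, 0.001, 0.029], 0],
  [[0, 0.001, 0.032], 0],
  [[0, 0.001, 0.035], 0],
  [[0, 0.001, 0.038], 0],
  [[0, 0.001, 0.038], 0],
])

```text
clock: 2.87
eef_pos: [532.6, 165.1, 88.4]
eef_rot: [3.14, -0.001, 1.482]
wrist_force: [-0.5, 2.6, 2.7]
finger_gap: 0.6
```

Emit:
send_rows([
  [[0, 0, 0.002], 0],
  [[0, 0, 0.004], 0],
  [[0, 0, 0.006], 0],
  [[0, 0, 0.008], 0],
  [[0, 0, 0.0095], 0],
  [[0, 0, 0.011], 0],
  [[0, 0, 0.011], 0],
  [[0, 0, 0.011], 0],
])

```text
clock: 3.53
eef_pos: [532.8, 164.6, 78.3]
eef_rot: [3.139, -0.0, 1.482]
wrist_force: [-3.9, -2.9, 12.8]
finger_gap: 0.2
```

Emit:
send_rows([
  [[0, 0, 0.001], 0],
  [[0, 0, 0.002], 0],
  [[0, 0, 0.003], 0],
  [[0, 0, 0.003], 0],
  [[0, 0, 0.003], 0],
  [[0, 0, 0.003], 0],
  [[0, 0, 0.003], 0],
  [[0, 0, 0.003], 0],
])

```text
clock: 4.2
eef_pos: [534.1, 165.5, 77.0]
eef_rot: [3.136, -0.003, 1.482]
wrist_force: [-1.8, 2.0, 23.1]
finger_gap: 0.4
```

Force climbs steeply with little travel, so the stop is reached. I'll retreat up and then look.

Emit:
send_rows([
  [[0, 0, -0.02], 0],
  [[0, 0, -0.05], 0],
  [[0, 0, -0.085], 0],
  [[0, 0, -0.12], 0],
  [[0, 0, -0.155], 0],
  [[-0.02, 0, -0.18], 0],
  [[-0.05, 0, -0.185], 0],
  [[-0.08, 0, -0.185], 0],
])

```text
clock: 4.87
eef_pos: [525.3, 84.5, 261.3]
eef_rot: [3.137, -0.001, 1.483]
wrist_force: [1.6, 0.1, -0.6]
finger_gap: 0.6
```

Run:
```python
from h import *
s=manip.read_state();print(s["clock"],s["eef_pos"],s["eef_rot"],s["finger_gap"],s["wrist_force"])
for a,g in [(.75,35),(.75,14)]: print(shift(stand([0,30-170*np.cos(a),70+170*np.sin(a)+g]),1.486))
im=manip.camera("scene")[:,:,::-1]; cv2.imwrite("pics/scene2.png",cv2.resize(im[140:310,180:370],None,fx=3.4,fy=3.4,interpolation=2))
```

```text
4.8667 [525.30992714  84.48270372 261.28092346] [ 3.13719493e+00 -6.93830305e-04  1.48315093e+00] 0.5900063055071997 [ 1.57805489  0.08678092 -0.57570352]
(array([-0.1602, -0.0008,  0.0403]), np.float64(-0.003))
(array([-0.1602, -0.0009,  0.0613]), np.float64(-0.003))
```

View pics/scene2.png

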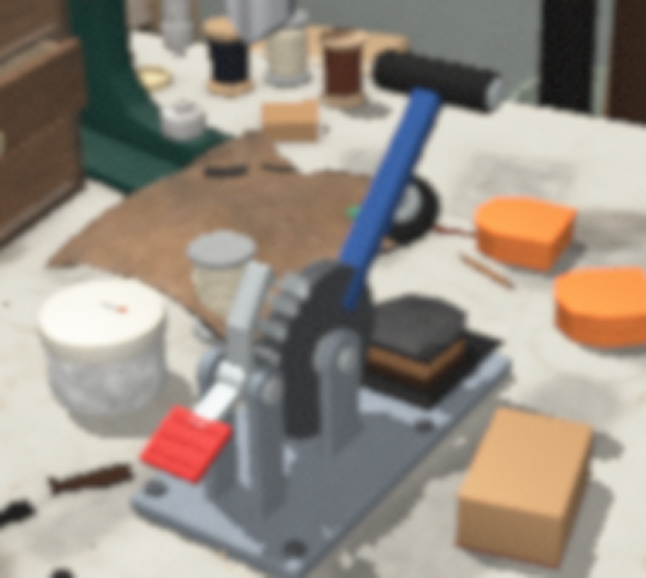

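The pawl's hook has swung clear of the teeth (crop (250,300)), the tab is tilted down at (185,440), and the arm is still raised. Next I'll go above the grip.

Emit:
send_rows([
  [[-0.03, 0, 0.0], 0],
  [[-0.06, 0, 0.0], 0],
  [[-0.095, 0, 0.0], 0],
  [[-0.13, 0, 0.01], 0],
  [[-0.155, -0.001, 0.02], 0],
  [[-0.163, -0.001, 0.03], 0],
  [[-0.163, -0.001, 0.04], 0],
  [[-0.163, -0.001, 0.04], 0],
])

```text
clock: 5.58
eef_pos: [508.9, -76.6, 216.6]
eef_rot: [-3.139, -0.001, 1.481]
wrist_force: [-0.4, -0.1, -1.2]
finger_gap: 0.6
```

Run:
```python
from h import *
s=manip.read_state();print(s["clock"],s["eef_pos"],s["eef_rot"],s["wrist_force"])
for a in [.75,.7,.6,.5,.4,.3,.2,.1,.0]: print(a,shift(stand([0,30-170*np.cos(a),70+170*np.sin(a)+13]),1.486)[0])
im=manip.camera("scene")[:,:,::-1]; cv2.imwrite("pics/scene3.png",cv2.resize(im[100:310,180:370],None,fx=2.8,fy=2.8,interpolation=2))
im=manip.camera("top")[:,:,::-1]; cv2.imwrite("pics/top3.png",im)
```

```text
5.5833 [508.90040878 -76.61142378 216.60611504] [-3.13896401e+00 -5.27415381e-04  1.48113951e+00] [-0.38911542 -0.09712647 -1.24307906]
0.75 [0.0017 0.0017 0.0177]
0.7 [-0.0039  0.0017  0.0241]
0.6 [-0.0142  0.0018  0.0376]
0.5 [-0.0231  0.0019  0.0521]
0.4 [-0.0305  0.002   0.0674]
0.3 [-0.0363  0.002   0.0833]
0.2 [-0.0406  0.0021  0.0998]
0.1 [-0.0431  0.0022  0.1166]
0.0 [-0.044   0.0022  0.1336]
```

View pics/scene3.png

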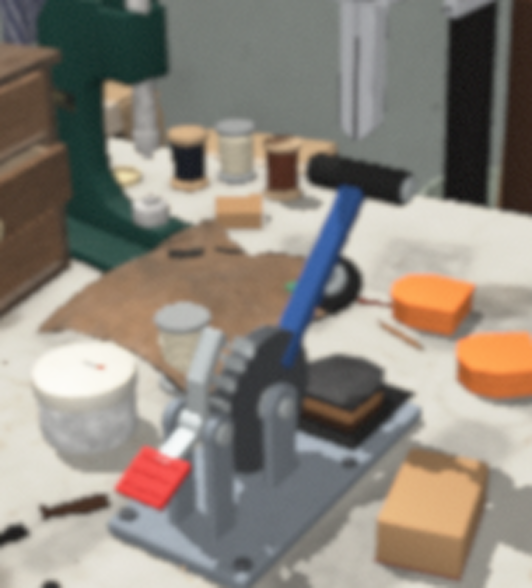

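Emit:
send_rows([
  [[-0.001, 0.001, 0.01], 0],
  [[-0.001, 0.001, 0.016], 0],
  [[-0.003, 0.001, 0.02], 0],
  [[-0.005, 0.001, 0.024], 0],
  [[-0.008, 0.001, 0.028], 0],
  [[-0.011, 0.001, 0.033], 0],
  [[-0.015, 0.001, 0.038], 0],
  [[-0.015, 0.001, 0.038], 0],
])

```text
clock: 6.35
eef_pos: [509.1, -93.7, 180.7]
eef_rot: [3.141, 0.002, 1.481]
wrist_force: [-1.3, -3.6, 5.0]
finger_gap: 0.9
```

Run:
```python
from h import *
s=manip.read_state();print(s["clock"],s["eef_pos"],s["eef_rot"],s["wrist_force"])
for a in [.6,.5,.4,.3,.2,.1,.0]: print(a,shift(stand([0,30-170*np.cos(a),70+170*np.sin(a)+13]),1.486)[0])
im=manip.camera("scene")[:,:,::-1]; cv2.imwrite("pics/scene4.png",cv2.resize(im[100:310,180:370],None,fx=2.8,fy=2.8,interpolation=2))
```

```text
6.35 [509.09444747 -93.71358403 180.67851563] [3.14089119e+00 2.22803292e-03 1.48127388e+00] [-1.31591979 -3.63363854  4.99653112]
0.6 [ 0.0028 -0.      0.0017]
0.5 [-0.006   0.      0.0162]
0.4 [-0.0134  0.      0.0315]
0.3 [-0.0192  0.0001  0.0475]
0.2 [-0.0233  0.0001  0.064 ]
0.1 [-0.0258  0.0001  0.0808]
0.0 [-0.0267  0.0001  0.0977]
```

View pics/scene4.png

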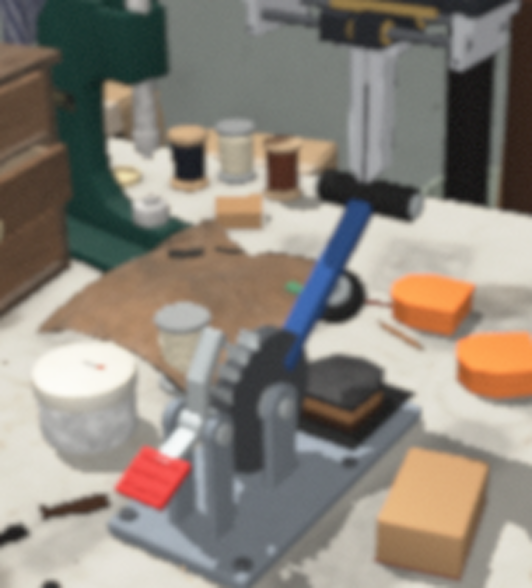

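The arm is going down past 0.70 rad (grip at crop (370,192)) with about 5 N at the tip. I'll keep following the arc.

Emit:
send_rows([
  [[-0.001, 0, 0.006], 0],
  [[-0.004, 0, 0.013], 0],
  [[-0.008, 0, 0.02], 0],
  [[-0.011, 0, 0.027], 0],
  [[-0.014, 0, 0.034], 0],
  [[-0.017, 0, 0.041], 0],
  [[-0.019, 0, 0.048], 0],
  [[-0.021, 0, 0.055], 0],
])

```text
clock: 7.07
eef_pos: [508.1, -114.2, 126.0]
eef_rot: [3.139, 0.002, 1.482]
wrist_force: [0.3, -5.6, 6.4]
finger_gap: 0.6
```

Run:
```python
from h import *
s=manip.read_state();print(s["clock"],s["eef_pos"],s["eef_rot"],s["wrist_force"])
for a in [.3,.2,.1,.05,.0]: print(a,shift(stand([0,30-170*np.cos(a),70+170*np.sin(a)+13]),1.486)[0])
```

```text
7.0667 [ 508.0610975  -114.23360932  126.04255128] [3.13880298e+00 1.85764542e-03 1.48174914e+00] [ 0.30132614 -5.57909264  6.37503741]
0.3 [ 0.0012 -0.0007 -0.0072]
0.2 [-0.0029 -0.0007  0.0093]
0.1 [-0.0054 -0.0008  0.0261]
0.05 [-0.0061 -0.0008  0.0346]
0.0 [-0.0063 -0.0008  0.0431]
```

Emit:
send_rows([
  [[-0.002, 0, 0.006], 0],
  [[-0.003, 0, 0.012], 0],
  [[-0.004, 0, 0.018], 0],
  [[-0.005, 0, 0.024], 0],
  [[-0.006, 0, 0.03], 0],
  [[-0.007, 0, 0.036], 0],
  [[-0.007, 0, 0.039], 0],
  [[-0.007, 0, 0.04], 0],
])

```text
clock: 7.73
eef_pos: [507.0, -120.5, 85.4]
eef_rot: [3.141, 0.001, 1.482]
wrist_force: [0.9, -3.3, 4.4]
finger_gap: 0.5
```

Run:
```python
from h import *
s=manip.read_state();print(s["clock"],s["eef_pos"],s["eef_rot"],s["wrist_force"])
for a in [.05,.0]: print(a,shift(stand([0,30-170*np.cos(a),70+170*np.sin(a)+13]),1.486)[0])
im=manip.camera("scene")[:,:,::-1]; cv2.imwrite("pics/scene5.png",cv2.resize(im[100:310,180:370],None,fx=2.8,fy=2.8,interpolation=2))
```

```text
7.7333 [ 507.00328106 -120.47208344   85.44936351] [3.14065018e+00 6.11288890e-04 1.48176755e+00] [ 0.9400615  -3.26621585  4.43889056]
0.05 [ 0.0002 -0.0002 -0.006 ]
0.0 [-0.     -0.0002  0.0024]
```

View pics/scene5.png

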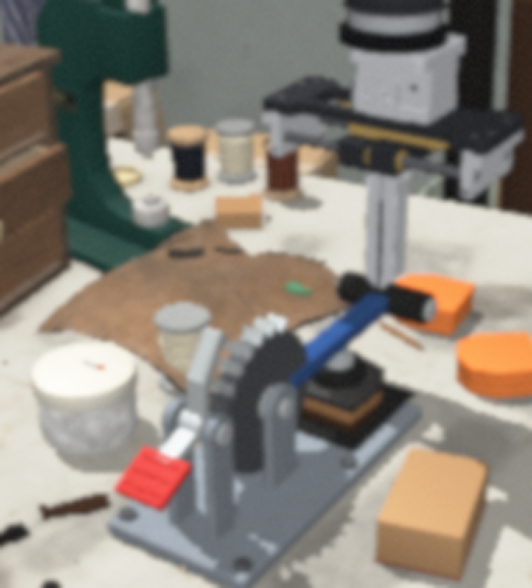

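The pad is almost on the heel block (crop (340,375)). I'll press the last few millimetres and hold.

Emit:
send_rows([
  [[0, 0, 0.001], 0],
  [[0, 0, 0.002], 0],
  [[0, 0, 0.003], 0],
  [[0, 0, 0.004], 0],
  [[0, 0, 0.0045], 0],
  [[0, 0, 0.0045], 0],
  [[0, 0, 0.0045], 0],
  [[0, 0, 0.0045], 0],
])

```text
clock: 8.45
eef_pos: [507.2, -120.4, 83.1]
eef_rot: [3.14, 0.001, 1.482]
wrist_force: [-8.4, -3.0, 26.0]
finger_gap: 0.5
```

Emit:
send_rows([
  [[0, 0, 0.0], 0],
  [[0, 0, 0.0], 0],
  [[0, 0, -0.005], 0],
  [[0, 0, -0.02], 0],
  [[0, 0, -0.05], 0],
  [[0, 0, -0.085], 0],
  [[0, 0, -0.12], 0],
  [[0, 0, -0.15], 0],
])

```text
clock: 9.12
eef_pos: [506.3, -119.5, 233.0]
eef_rot: [-3.141, -0.001, 1.482]
wrist_force: [-0.0, -0.0, -0.8]
finger_gap: 0.8
```

Run:
```python
from h import *
s=manip.read_state();print(s["clock"],s["eef_pos"],s["wrist_force"],s["qd"].round(3))
im=manip.camera("scene")[:,:,::-1]; cv2.imwrite("pics/scene6.png",cv2.resize(im[100:310,180:370],None,fx=2.8,fy=2.8,interpolation=2))
im=manip.camera("top")[:,:,::-1]; cv2.imwrite("pics/top6.png",im)
```

```text
9.1167 [ 506.30113169 -119.51636348  232.95828436] [-0.01783209 -0.03446028 -0.80934908] [ 0.001 -0.267 -0.5   -0.001  0.762  0.   ]
```

View pics/scene6.png

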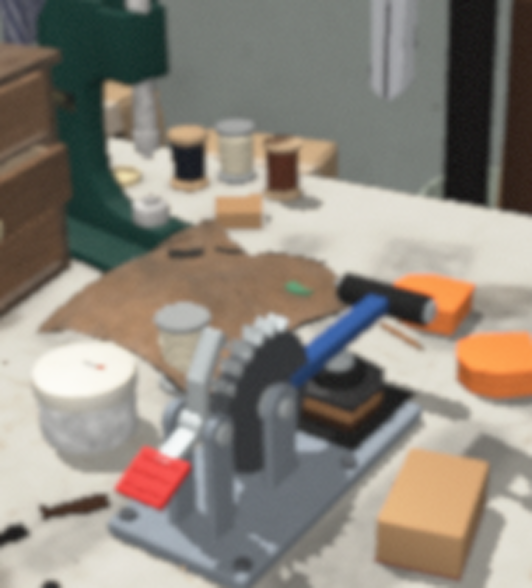

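View pics/top6.png

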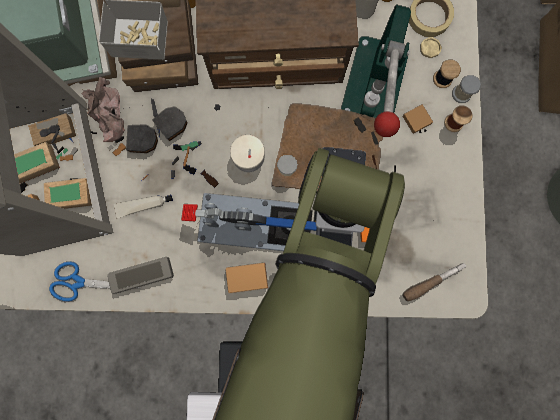

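The arm stays down with its pad on the heel block, and the hand is clear at (390,50) in the crop. The tin, spool and cork have not moved. I'll let the robot settle, then hand in.

Emit:
send_rows([
  [[0, 0, 0], 0],
  [[0, 0, 0], 0],
  [[0, 0, 0], 0],
  [[0, 0, 0], 0],
  [[0, 0, 0], 0],
  [[0, 0, 0], 0],
  [[0, 0, 0], 0],
  [[0, 0, 0], 0],
])

```text
clock: 9.88
eef_pos: [506.6, -120.1, 230.8]
eef_rot: [-3.141, -0.0, 1.482]
wrist_force: [0.1, -0.5, 0.1]
finger_gap: 0.8
```

```bash
python3 -c "
from cell import manip
print(manip.sign_off())"
```

```text
the job is handed in; nothing more can be done
None
```

The job is handed in at about 9.9 s. The pawl is free, the arm is down on the heel block and the hand is clear. Sign-off gave no verdict.

- **Tab:** I pressed it with the closed fingertips until the force rose steeply (13 to 23 N over about 1.3 mm), which I took as the pawl's stop. A picture then showed the hook clear of the teeth with the arm still raised.
- **Arm:** I pushed the cross grip down along its arc with 4 to 6 N on the fingertips. I finished with about 26 N on the grip, with the pad on the heel block and the fingertips 83 mm above the bench. That puts the grip centre at about 70 mm, so the arm is level.
- **Last checks:** After I backed off about 150 mm, the scene and top pictures showed the arm still down and the tab still pressed. The heel block was under the pad, and the tin, spool and cork were where they had been. The wrist force was near zero.
- **Not measured directly:** I judged the joint angles and the pad's contact force from pictures, heights and wrist force. I judged that the heel block and bystanders had not moved by eye. No check failed or disagreed.

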